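# Fit the red lens in the parade spotlight

### The arm

A 6-joint arm with a two-finger parallel gripper is mounted at the origin on the work surface. World frame = base frame: x ahead of the robot, y to its left, z up, the work surface at z = 0. Lengths are in m, angles in rad, forces in N, time in s.
With the tool pointing down it reaches from about 0.25 to 0.775 m from the base axis. Payload 8.9 kg.
Tool frame: the origin (TCP) lies at the very end of the fingers, on their centre line; the grasp point (between the pads) lies bot.grasp_offset behind it (bot.grasp_offset is the distance from the TCP to the grasp point, in m); z points along the fingers, y is the direction in which the jaws open and shut (so a half turn about z gives the same grasp; the last joint's range is limited). The gripper opens to 85 mm and grips with 20 to 120 N. Pads are 22 mm wide; open, the fingers measure 114 mm over their backs; the gripper's body (76 mm by 85 mm) begins 54 mm behind the grasp point. The pads swing forward as they close: fully open they stand 13 mm farther back than shut.
Start: joints at [-1.348, 0.291, -0.153, 1.127, 0, 1.431], TCP at [0.186, -0.491, 0.202] pointing down, gripper open.
Joint ranges: [-2.52, 2.52], [-0.91, 1.74], [-1.3, 1.37], [-1.96, 2.02], [-1.52, 1.47], [-3.14, 3.14]. Speed limits (rad/s): [2.22, 2.22, 2.79, 3.14, 3.14, 3.14].

### API

Orientations are given as [roll, pitch, yaw] about the fixed x, y, z axes, in that order (R = Rz(yaw) Ry(pitch) Rx(roll)).
In Python, from workcell import bot, claw, readout, imaging, workorder gives the robot as it stands. Calls block until the motion is done:
- bot.move_ptp(position, orientation): joint-space move of the TCP to a pose.
- bot.move_straight(position, rot=None, max_speed=0.15): straight line of the TCP; rot=None keeps the orientation; max_speed is the mean speed in m/s.
- bot.move_joints(angles): joint-space move.
- claw.open_gripper() and claw.grab(): open the fingers fully, or close them until they stop; the grip force is fixed at half the most.
- bot.dwell(seconds).
- bot.inverse_kinematics(position, orientation): joint angles nearest the present ones, or None.
- readout.state(): the state.
- imaging.camera(name): name is "scene" or "top" or "wrist"; returns (picture, depth): 384x512x3 uint8, blue, green, red; 384x512 float32, m along the optical axis (not along the pixel's ray), 0 where there is no reading.
- imaging.calibration(name): a dict with "mtx" (3x3 intrinsics, pixels), "R" (3x3) and "t" (3): a world point X has camera coordinates R X + t. Camera axes: x right, y down, z forward; pixel columns grow to the right and rows downward; lengths in m; the calibration is good to about 2 mm. A picture is of the moment at which its call begins: read the wrist's pose just before it. calibration takes no time and is no camera call; for the wrist camera it gives the pose at the moment of the call.
A pose or a line that the arm cannot do raises bot.MotionError and nothing moves.
- workorder.sign_off(): hands the job in, once; it reports no verdict.
The state is a dict: "t": time; "joint_positions": joint angles; "dq": joint speeds; "tau": joint torques, N m; "position": TCP position; "tcp_rot": TCP orientation; "ft_force": force on the tool from outside, world axes, zero at the start; "ft_torque": the same for the moment, N m; "grip_width": finger opening in m.
Only numpy, scipy, OpenCV 4.12 (cv2) and the standard library are available. Lean on these libraries where they do the work, as an engineer would, in place of code of your own. Each camera call takes 0.05 s, during which the arm holds its last target. There are 200 camera calls.

### The job

Put the red lens flat into the open top of the little spotlight and let it go, then set the retaining ring over it and screw the ring down clockwise until it holds the glass snug on its hidden shoulder: finger tight, no more, or the glass cracks. Let go at the end and leave the other lenses and things on the table where they are.

Things in the scene. Friction and masses are not known exactly. Their poses are not given: they have to be found in the camera images.
- lamp: Small black spotlight, bolted down, its lens cell facing up: foot 100 mm across, finned housing 80 mm across up to z = 72 mm, then an aluminium tube with its rim at z = 110 mm. Tube outside diameter 49 mm (47 mm in the top 3 mm), bore 42 mm with a 1 mm chamfer. Three brass lugs stick out of it, one along the lamp's +x, others at 120 and 240 degrees. Origin: on the axis, at table height; z up.
- lamp_mouth (a point): Centre of the rim of the lamp's cell, 110 mm above the table; axes as the lamp's. The lens comes to rest about 6 mm below this point on a light spring plate (1.5 N to start sinking, 0.7 N per mm), which lifts it off a firm shoulder 0.8 to 3.2 mm further down (it differs from lamp to lamp and can not be seen, only felt). The shoulder yields 1 mm for every 12 N.
- lamp_lug (a point): Middle of the brass lug on the lamp's +x side, 26.5 mm from the axis and 4 mm below the rim. Each lug is a round stub 5 mm thick (1.5 to 6.5 mm below the rim) reaching to a radius of 28.8 mm; a white mark lies below each on the housing.
- lens_red: The lens to fit: flat disc of red glass, diameter 40 mm, 14 mm thick, 45 g, both faces alike. Origin: centre of its underside, 26 mm above the table at the start, lying flat on one of the three cork posts (30 mm wide, 100 mm apart) of a wooden rack. Let go in the lamp, it stands about 8 mm out above the rim. The glass cracks when pressed in its seat with more than 25 N.
- ring: Retaining ring, 48 mm high, 0.10 to 0.16 kg, stood the way up it is fitted. Below, a grey skirt 68 mm across (inside 59.6 mm), 21.6 mm high; above it a red eight-sided neck, 48 mm across flats (normals at 0, 45, 90 ... degrees from the ring's x), bored 34 mm. Set on the lens its underside is 10 to 11 mm below the rim (1.5 mm if the gaps miss the lugs). Origin: centre of its underside; z up.
- ring_neck (a point): On the ring's axis, 36 mm above its underside: a good height to grip the neck. Turning clockwise seen from above tightens, and the ring stays tight when let go. Pressed down by hand with 6 to 8 N it stands on the firm shoulder; held there while it is turned, the upward push on the hand stays steady until the ledges hook, then falls by about 1 N per 3 degrees as the lugs draw the ring down.
- ring_gap (a point): Inner bottom edge of the skirt at the ring's +x, 29.8 mm from the axis: middle of an entry gap for a lug, 26 degrees wide, black mark outside. Two more gaps at 120 and 240 degrees. Between them ledges (inner radius 25.5 mm) slope up from 3.2 to 9.7 mm above the underside over 94 degrees; turned clockwise they hook under the lugs and pull the ring down 4.0 mm per radian.
- ring_flange (a point): On the ring's axis, 18.1 mm above its underside: level of the flange that lands on the lens. With the lens on the shoulder the ledges hook some 35 to 80 degrees on from mid-gap; every further 15 degrees then adds about 12 N on the glass. Snug is 5 to 20 N, best about 12 N. The turning moment stays small (under 0.5 N m) and fades when the hand stops.
- lens_green: Green lens of the same size, to be left alone. Origin: centre of its underside.
- lens_blue: Blue lens of the same size, to be left alone. Origin: centre of its underside.
- bottle: Clear water bottle with a green cap, 64 mm wide, 200 mm tall; leave alone. Origin: centre of its underside.
- tumbler: Drinking glass, 72 mm wide, 95 mm tall; leave alone. Origin: centre of its underside.
- paint_jar: Orange face-paint jar with a black lid, 56 mm wide, 50 mm tall; leave alone. Origin: centre of its underside.
- screwdriver: Red-handled screwdriver lying on the table; leave alone.
- powder_tin: Flat brass tin, 70 mm wide, 30 mm high; leave alone. Origin: centre of its underside.
Not all that is in view belongs to the job. Several things have the shape of the lens_red; the one meant has the colours described above.

How it is judged:
On the way, in this order (a step that is already met when the one before it is completed fails the run):
1. the red lens lies flat in the lamp's cell, let go (horizontal distance between lens_red and lamp_mouth below 0.003 m and z of lens_red in the frame of lamp_mouth below -0.0045 m and angle between the z axis of lens_red and the z axis of lamp, either way round below 0.08 rad and contact force between the fingers and lens_red below 0.3 N), for 0.2 s.
2. the ring sits over the lens with the lugs through its gaps (horizontal distance between ring and lamp_mouth below 0.004 m and z of ring in the frame of lamp_mouth below -0.0085 m and angle between the z axis of ring and the z axis of lamp, either way round below 0.1 rad), for 0.1 s.
At the end, for the whole second after the job is handed in: The red lens lies flat in the lamp's cell (centred to 3 mm, within 0.06 rad of level, its underside at least 6 mm below the rim) and the ring, level to 0.06 rad, centred to 3 mm, its underside at least 10 mm below the rim and at rest, presses on it with 5 to 20 N by itself (contact force between ring and lens_red between 5 and 20 N and horizontal distance between each of lens_red, ring and lamp_mouth below 0.003 m and z of lens_red in the frame of lamp_mouth below -0.006 m and angle between the z axis of each of lens_red, ring and the z axis of lamp, either way round below 0.06 rad and z of ring in the frame of lamp_mouth below -0.01 m and linear speed of ring below 0.02 m/s); the robot touches nothing.
It fails at once if the lens is pressed into the lamp with more than 25 N (cracked) (contact force between lens_red and lamp above 25 N).
It fails at once if the ring presses on the lens with more than 25 N (cracked) (contact force between ring and lens_red above 25 N).
It fails at once if another lens is moved more than 15 mm (distance of any of lens_green, lens_blue from where it was at the start of the episode above 0.015 m).
It fails at once if another thing on the table is moved more than 30 mm (distance of any of bottle, tumbler, paint_jar, screwdriver, powder_tin from where it was at the start of the episode above 0.03 m).
It also fails if it takes over 72 s, if anything falls off the work surface, if the arm or the gripper's body presses on something with over 40 N, if the wrist force passes 120 N, or if a joint passes its speed limit or range.

## Working session

There is one attempt and no reset: what is moved stays moved. The work goes in short steps, each a Python script; the robot and the scene stay as the last script left them, time stands still between calls to the robot, and variables do not carry over. Pictures are saved under pics/ and viewed, about 8 in all and at most 12, crops included, and the job is handed in when it is done.

```bash
ls; mkdir -p pics; python3 - <<'E'
from workcell import bot, claw, readout, imaging, workorder
import cv2, numpy as np
s=readout.state(); print(s, bot.grasp_offset)
for n in("top","scene"):
    p,d=imaging.camera(n); cv2.imwrite(f"pics/{n}0.png",p); np.save(f"pics/{n}0.npy",d)
    c=imaging.calibration(n); print(n,c)
a=[cv2.imread(f"pics/{n}0.png") for n in("top","scene")]
cv2.imwrite("pics/top0b.png",cv2.resize(a[0],(800,600)))
cv2.imwrite("pics/scene0b.png",cv2.resize(a[1],(800,600)))
E
```

```text
pics
{'t': 0.0, 'joint_positions': array([-1.34830602e+00,  2.91280808e-01, -1.54118559e-01,  1.12667249e+00,
        2.18391132e-05,  1.43149750e+00]), 'dq': array([-0.00057878,  0.00059059, -0.00082209, -0.00068851,  0.00205007,
       -0.00016401]), 'tau': array([ 1.53331846e-03, -5.37145150e+01,  3.31372547e+01,  1.60125556e-02,
       -1.04704473e-04,  1.24139402e-05]), 'position': array([ 0.18573197, -0.49055796,  0.20133494]), 'tcp_rot': array([-3.14033251e+00, -1.98733159e-04,  3.61788999e-01]), 'ft_force': array([0.29097816, 0.10217856, 0.39550689]), 'ft_torque': array([ 0.04122611,  0.00856873, -0.02616718]), 'grip_width': 0.08567628057163705} 0.0187
top {'mtx': array([[395.22676139,   0.        , 255.00884031],
       [  0.        , 395.22676139, 189.01663926],
       [  0.        ,   0.        ,   1.        ]]), 'R': array([[-0.01120672, -0.99991711,  0.00633902],
       [-0.99361363,  0.0104238 , -0.11235344],
       [ 0.11227805, -0.00755765, -0.99364809]]), 't': array([-0.05942155,  0.55993239,  1.23496269])}
scene {'mtx': array([[374.03489174,   0.        , 256.2737354 ],
       [  0.        , 374.03489174, 194.82156247],
       [  0.        ,   0.        ,   1.        ]]), 'R': array([[-0.84712602,  0.53122315,  0.01339638],
       [ 0.31359279,  0.52011158, -0.79444541],
       [-0.42899541, -0.66879437, -0.6071878 ]]), 't': array([ 0.52067916, -0.06946091,  1.36746172])}
```

View pics/top0b.png

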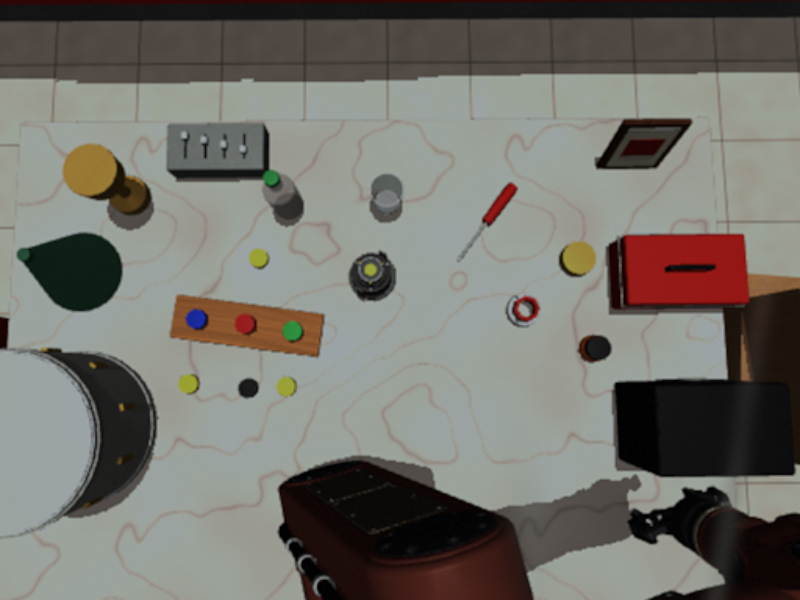

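View pics/scene0b.png

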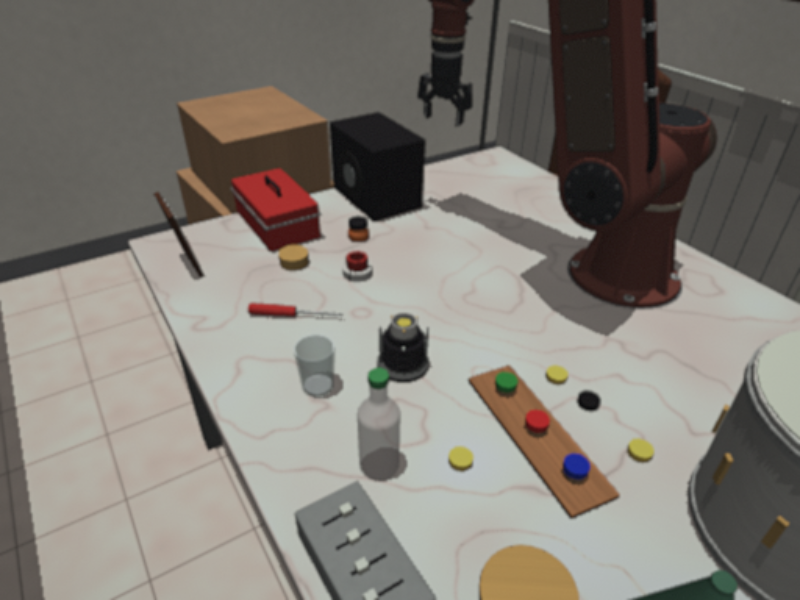

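The top view shows the red lens at (245,324) of the 800-wide picture, the lamp mouth at (371,270) and the ring at (524,310). The other lenses, bottle, tumbler, tin, jar and screwdriver are clear of these. I'll compute coarse positions and take wrist views from above each.

```bash
cat > h.py <<'E'
from workcell import bot, claw, readout, imaging, workorder
import cv2, numpy as np
def ray(c,u,v,z):
    """world point at height z seen at pixel (u,v)"""
    R,t=np.array(c["R"]),np.array(c["t"]); o=-R.T@t
    d=R.T@np.linalg.inv(c["mtx"])@np.array([u,v,1.]); return o+d*(z-o[2])/d[2]
def proj(c,X):
    q=c["mtx"]@(c["R"]@np.asarray(X)+c["t"]); return q[:2]/q[2]
def snap(name,f):
    c=imaging.calibration(name); p,d=imaging.camera(name); cv2.imwrite(f"pics/{f}.png",p)
    np.savez(f"pics/{f}.npz",d=d,**{k:c[k] for k in("mtx","R","t")}); return c,p,d
def load(f): return dict(np.load(f"pics/{f}.npz")),cv2.imread(f"pics/{f}.png")
E
python3 - <<'E'
from h import *
c=imaging.calibration("top"); k=.64
for n,u,v,z in(("red",245,324,.04),("lamp",371,270,.11),("ring",525,309,.048),("green",292,331,.04),("blue",197,319,.04)):
    print(n,ray(c,u*k,v*k,z).round(4))
w=imaging.calibration("wrist"); s=readout.state()
print(w, (-w["R"].T@w["t"])-s["position"])
for p in([0.41,.19],[.49,.03],[.43,-.21]):
    for z in(.2,.3):
        for yaw in(0,1.57,-1.57): print(p,z,yaw,bot.inverse_kinematics([*p,z],[np.pi,0,yaw]))
E
```

```text
red [0.5032 0.2458 0.04  ]
lamp [ 0.6002 -0.0124  0.11  ]
ring [ 0.5269 -0.321   0.048 ]
green [0.488  0.1507 0.04  ]
blue [0.5144 0.343  0.04  ]
{'mtx': array([[319.63763309,   0.        , 252.02788754],
       [  0.        , 319.63763309, 186.76007522],
       [  0.        ,   0.        ,   1.        ]]), 'R': array([[ 3.55164761e-01, -9.34803717e-01,  4.81060657e-05],
       [-9.02184064e-01, -3.42757933e-01,  2.61879578e-01],
       [-2.44789514e-01, -9.30537983e-02, -9.65100557e-01]]), 't': array([-0.52537538, -0.03497517,  0.37939392])} [0.06216887 0.02277694 0.17394527]
[0.41, 0.19] 0.2 0 [ 0.27192104  0.15316664 -0.33762762  1.08000207  0.         -2.86967162]
[0.41, 0.19] 0.2 1.57 [ 0.27192104  0.15316664 -0.33762762  1.08000207  0.          1.84351369]
[0.41, 0.19] 0.2 -1.57 [ 0.27192104  0.15316664 -0.33762762  1.08000207  0.         -1.29967162]
[0.41, 0.19] 0.3 0 [ 0.27192104  0.11242962 -0.12281352  1.33555319  0.         -2.86967162]
[0.41, 0.19] 0.3 1.57 [ 0.27192104  0.11242962 -0.12281352  1.33555319  0.          1.84351369]
[0.41, 0.19] 0.3 -1.57 [ 0.27192104  0.11
[... 505 characters left out ...]
  0.          1.48369211]
[0.49, 0.03] 0.3 -1.57 [-0.08790054  0.18997627 -0.02996256  1.35085749  0.         -1.6594932 ]
[0.43, -0.21] 0.2 0 [-0.60723609  0.20383339 -0.27453272  1.09243022  0.          2.53435657]
[0.43, -0.21] 0.2 1.57 [-0.60723609  0.20383339 -0.27453272  1.09243022  0.          0.96435657]
[0.43, -0.21] 0.2 -1.57 [-0.60723609  0.20383339 -0.27453272  1.09243022  0.         -2.17882874]
[0.43, -0.21] 0.3 0 [-0.60723609  0.16532628 -0.06031933  1.34515071  0.          2.53435657]
[0.43, -0.21] 0.3 1.57 [-0.60723609  0.16532628 -0.06031933  1.34515071  0.          0.96435657]
[0.43, -0.21] 0.3 -1.57 [-0.60723609  0.16532628 -0.06031933  1.34515071  0.         -2.17882874]
```

```bash
python3 - <<'E'
from h import *
for n,p,z,yaw in(("ring",[.527,-.321],.20,-.5),("lamp",[.600,-.012],.26,0),("lens",[.503,.246],.18,.0)):
    bot.move_ptp([*p,z],[np.pi,0,yaw]); bot.dwell(.25); c,p_,d=snap("wrist","w_"+n)
    s=readout.state(); print(n,s["t"],s["position"],s["tcp_rot"],s["joint_positions"].round(2))
a=[cv2.imread(f"pics/w_{n}.png") for n in("ring","lamp","lens")]
b=np.zeros((600,800,3),np.uint8)
for i,q in enumerate(a): b[(i//2)*300:(i//2)*300+300,(i%2)*400:(i%2)*400+400]=cv2.resize(q,(400,300))
cv2.imwrite("pics/w_all.png",b)
E
```

```text
ring 1.8167 [ 0.52660527 -0.32156979  0.20011391] [ 3.14151452e+00 -1.50596205e-04 -5.00835577e-01] [-0.67  0.47  0.11  1.21 -0.    2.98]
lamp 3.3417 [ 0.59993649 -0.01281299  0.25981227] [-3.14155534e+00  3.06910198e-04 -1.37830020e-03] [-0.14  0.42  0.18  1.34 -0.    3.  ]
lens 8.4167 [0.50300546 0.24597161 0.17999931] [ 3.14157840e+00  2.27456372e-05 -1.04372162e-04] [ 0.32  0.37 -0.1   1.1  -0.   -2.82]
```

View pics/w_all.png

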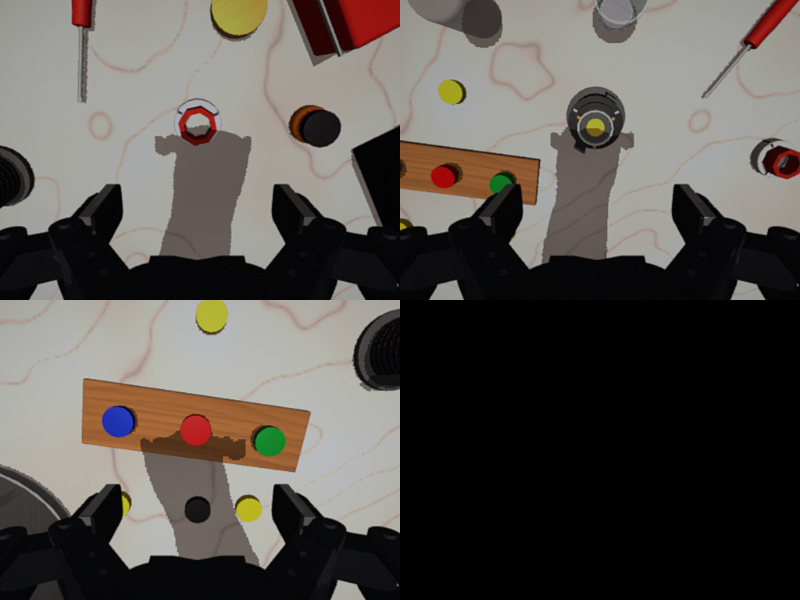

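```bash
python3 - <<'E'
from h import *
def crop(n,u,v,r): 
    c,p=load(n); return cv2.resize(p[v-r:v+r,u-r:u+r],(400,400),interpolation=cv2.INTER_CUBIC)
# lens
c,p=load("w_lens"); d=c["d"]; p=p.astype(int)
m=((p[...,2]>100)&(p[...,1]<70)&(p[...,0]<80)).astype(np.uint8)
n,l,st,ce=cv2.connectedComponentsWithStats(m)
for i in range(1,n):
    if st[i,4]>100:
        cnt=max(cv2.findContours((l==i).astype(np.uint8),0,2)[0],key=len)
        print(st[i],ce[i].round(1),ray(c,*ce[i],.04).round(4),cv2.minEnclosingCircle(cnt), d[int(ce[i][1]),int(ce[i][0])])
# lens depth-based: points with z in .036-.044 near
for n,z0,z1,xy,r in(("w_lens",.036,.045,(.503,.246),.03),("w_lamp",.105,.115,(.6,-.012),.04),("w_ring",.043,.052,(.527,-.321),.045),("w_ring",.018,.026,(.527,-.321),.05)):
    c,p=load(n); d=c["d"]; v,u=np.mgrid[:384,:512]
    X=np.stack([(u-c["mtx"][0,2])/c["mtx"][0,0]*d,(v-c["mtx"][1,2])/c["mtx"][1,1]*d,d],-1)
    W=(X-c["t"])@c["R"]; k=(W[...,2]>z0)&(W[...,2]<z1)&(np.hypot(W[...,0]-xy[0],W[...,1]-xy[1])<r)
    P=W[k]; e=cv2.minEnclosingCircle(P[:,:2].astype(np.float32)) if len(P) else None
    print(n,len(P),np.median(P[:,2]),P.mean(0).round(4),e)
cv2.imwrite("pics/crop1.png",np.hstack([crop("w_ring",255,155,45),crop("w_lamp",252,155,50)]))
E
```

```text
[ 229  146   43   41 1258] [250.  166.7] [0.5052 0.2471 0.04  ] ((250.0855255126953, 166.20394897460938), 21.10064697265625) 0.31795713
w_lens 1232 0.04177922289010584 [0.5062 0.2466 0.0417] ((0.5056290030479431, 0.24659140408039093), 0.020020294934511185)
w_lamp 1645 0.10650644630158508 [ 0.6039 -0.0119  0.1077] ((0.6040568351745605, -0.012045144103467464), 0.028157928958535194)
w_ring 963 0.04971051931229375 [ 0.5308 -0.3258  0.0495] ((0.5303156971931458, -0.32574594020843506), 0.02590467594563961)
w_ring 1081 0.023306284510840845 [ 0.537  -0.3293  0.0233] ((0.5305768251419067, -0.32573625445365906), 0.03431975468993187)
```

View pics/crop1.png

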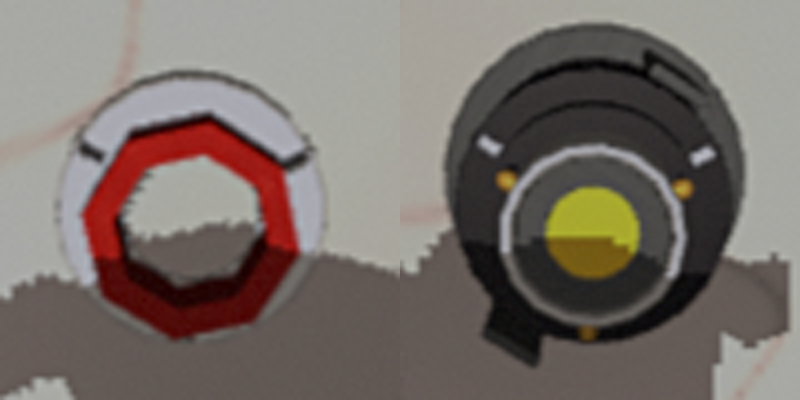

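```bash
python3 - <<'E'
from h import *
c,_=load("w_lamp"); P=np.array([ray(c,202+u/4,105+v/4,.106)[:2] for u,v in((107,180),(283,188),(188,333))])
M=np.array([[*(2*p),1] for p in P]); s=np.linalg.solve(M,(P**2).sum(1)); C=s[:2]
print("lamp lugs circumcentre",C,np.linalg.norm(P-C,axis=1), np.degrees(np.arctan2(*(P-C).T[::-1])))
# rim circle: crop centre approx (593,236) , radius 94
print("rim", ray(c,202+(193)/4,105+(236)/4,.11))
c,_=load("w_ring"); C=np.array([.5305,-.3257])
for z in(.0216,.011):
  P=np.array([ray(c,210+u*.225,110+v*.225,z)[:2] for u,v in((92,152),(297,158))])
  print("ring",P,np.linalg.norm(P-C,axis=1),np.degrees(np.arctan2(*(P-C).T[::-1])))
V=np.array([ray(c,210+u*.225,110+v*.225,.048)[:2] for u,v in((132,134),(209,115),(286,165),(299,250),(268,315),(178,337),(103,290),(85,213))])
print("oct centre",V.mean(0),np.linalg.norm(V-V.mean(0),axis=1),np.degrees(np.arctan2(*(V-V.mean(0)).T[::-1]))%45)
E
```

```text
lamp lugs circumcentre [ 0.60219022 -0.01199766] [0.02640407 0.02640407 0.02640407] [ 56.64875318 -61.94107976 177.14598314]
rim [ 0.60282205 -0.01207878  0.11      ]
ring [[ 0.55491505 -0.31111365]
 [ 0.52922333 -0.35506105]] [0.0284404 0.0293888] [ 30.85548049 -92.4897503 ]
ring [[ 0.55401686 -0.30982374]
 [ 0.52755241 -0.35509296]] [0.02837425 0.02954038] [ 34.02332396 -95.72660155]
oct centre [ 0.53017465 -0.32656777] [0.02626273 0.02643252 0.02562435 0.02483285 0.02701178 0.02643997
 0.02615374 0.0258027 ] [ 4.75323248  9.53999364  6.70611947  4.53952488 11.18040505  7.65379575
  5.50794348  8.22091849]
```

```bash
python3 - <<'E'
from h import *
bot.move_ptp([.5054,.2469,.09],[np.pi,0,-.137]); 
bot.move_straight([.5054,.2469,.030],max_speed=.08); f0=readout.state(); 
claw.grab(); s=readout.state(); print(f0["ft_force"],s["ft_force"],s["ft_torque"],s["grip_width"],s["t"])
snap("scene","s_grip")
bot.move_straight([.5054,.2469,.13],max_speed=.1); bot.dwell(.2)
c,p,d=snap("wrist","w_held"); s=readout.state();print(s["ft_force"],s["grip_width"],s["position"],s["t"],s["joint_positions"].round(2))
g=load("s_grip"); q=proj(g[0],[.505,.247,.04]); u,v=q.astype(int)
cv2.imwrite("pics/crop2.png",np.hstack([cv2.resize(p,(480,360)),cv2.resize(g[1][v-40:v+40,u-35:u+35],(315,360),interpolation=cv2.INTER_CUBIC)]))
E
```

```text
[ 0.18247711 -0.15577324  0.70703012] [0.17738406 0.02992784 0.2244654 ] [-0.01040818  0.04078424 -0.00679045] -0.00021393372303861693 10.5333
[0.10873877 0.69397597 0.73575876] 2.98056178997419e-05 [0.50518357 0.24681527 0.1295925 ] 11.9833 [ 0.32  0.41 -0.17  0.99  0.   -2.68]
```

View pics/crop2.png

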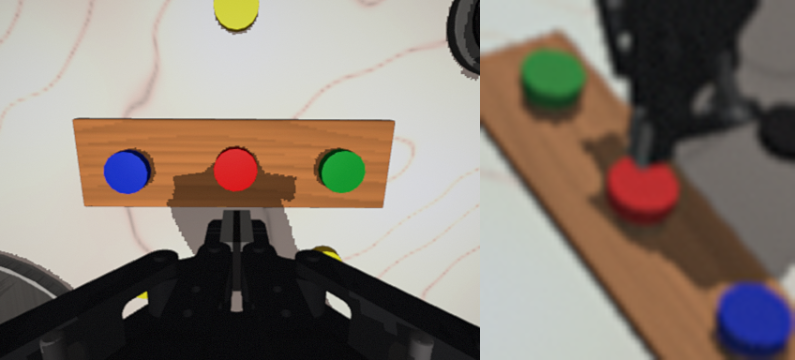

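```bash
python3 - <<'E'
from h import *
def cloud(n):
    c,p=load(n); d=c["d"]; v,u=np.mgrid[:384,:512]
    X=np.stack([(u-c["mtx"][0,2])/c["mtx"][0,0]*d,(v-c["mtx"][1,2])/c["mtx"][1,1]*d,d],-1)
    W=(X-c["t"])@c["R"]; W[d==0]=np.nan; return c,p,W
c,p,W=cloud("s_grip")
k=(np.hypot(W[...,0]-.505,W[...,1]-.247)<.04)&(p.max(-1)<90)&(W[...,2]>.03)
P=W[k]; P=P[np.argsort(P[:,2])]; print("scene grip lowest dark pts\n",P[:12].round(4))
m=(p[...,2]>100)&(p[...,1]<80)&(np.hypot(W[...,0]-.505,W[...,1]-.247)<.04); Q=W[m]; print("red pts z",np.percentile(Q[:,2],[5,50,95]),Q[Q[:,2]>.037].mean(0))
for n,T in(("w_held",[.5052,.2468,.1296]),):
    c,p,W=cloud(n); D=W-T; k=(np.abs(D[...,0])<.04)&(np.abs(D[...,1])<.03)&(D[...,2]>-.03)&(D[...,2]<.04)
    P=D[k]; P=P[np.argsort(P[:,2])]; print(n,len(P),P[:20].round(4)); v,u=np.where(k); print(u.min(),u.max(),v.min(),v.max())
# open fingers
for n,T in(("w_lens",[.503,.246,.18]),):
    c,p,W=cloud(n); D=W-T; k=(np.abs(D[...,0])<.03)&(np.abs(D[...,1])<.06)&(D[...,2]>-.03)&(D[...,2]<.05)
    P=D[k]; P=P[np.argsort(P[:,2])]; print(n,len(P),P[:20].round(4))
E
```

```text
scene grip lowest dark pts
 [[0.5196 0.259  0.0301]
 [0.5177 0.2642 0.0303]
 [0.5113 0.2683 0.0304]
 [0.5223 0.2505 0.0309]
 [0.5072 0.2675 0.0309]
 [0.5224 0.2391 0.0313]
 [0.5233 0.2551 0.0323]
 [0.5191 0.2616 0.0324]
 [0.506  0.2658 0.0324]
 [0.5128 0.2657 0.0326]
 [0.5258 0.254  0.0327]
 [0.5174 0.2633 0.033 ]]
red pts z [0.03997054 0.55069122 0.58637595] [0.50815891 0.25098729 0.48353345]
w_held 154 [[ 0.01   -0.0054  0.0345]
 [ 0.0103 -0.0044  0.0348]
 [ 0.0109 -0.0017  0.0354]
 [ 0.0103 -0.0058  0.0354]
 [ 0.0109 -0.0022  0.0355]
 [ 0.0116  0.0024  0.0356]
 [ 0.0102 -0.0077  0.0357]
 [ 0.0117  0.0028  0.0357]
 [ 0.0114  0.0006  0.0358]
 [ 0.0104 -0.0068  0.0358]
 [ 0.0115  0.0015  0.0359]
 [ 0.0108 -0.004   0.036 ]
 [ 0.0107 -0.0049  0.0361]
 [ 0.0106 -0.0063  0.0361]
 [ 0.0111 -0.0027  0.0362]
 [ 0.0117  0.0019  0.0362]
 [ 0.0111  0.0006  0.0363]
 [ 0.0101 -0.0067  0.0363]
 [ 0.011  -0.0036  0.0363]
 [ 0.0117  0.001   0.0364]]
225 279 224 236
w_lens 408 [[ 0.0053 -0.0442  0.0436]
 [-0.004   0.0421  0.0438]
 [ 0.003   0.0419  0.044 ]
 [-0.0052  0.042   0.0443]
 [ 0.0028 -0.0437  0.0444]
 [ 0.0066  0.042   0.0444]
 [ 0.0075  0.0419  0.0444]
 [ 0.0071 -0.0438  0.0444]
 [-0.0061  0.0421  0.0444]
 [-0.0021  0.0417  0.0445]
 [ 0.0018  0.0419  0.0445]
 [ 0.0014 -0.0438  0.0446]
 [-0.004  -0.0437  0.0446]
 [ 0.0034 -0.0436  0.0447]
 [-0.0001  0.042   0.0447]
 [ 0.0009  0.0419  0.0447]
 [-0.0034 -0.0437  0.0447]
 [ 0.0025 -0.0436  0.0448]
 [ 0.0029  0.0417  0.0448]
 [ 0.0063  0.0419  0.0448]]
```

```bash
python3 - <<'E'
from h import *
c,p=load("s_grip"); d=c["d"]; q=proj(c,[.505,.247,.04]); u0,v0=q.astype(int); print(q)
R,t,K=c["R"],c["t"],c["mtx"]
for v in range(v0-14,v0+6,2):
    r=[]
    for u in range(u0-4,u0+8,2):
        X=np.linalg.inv(K)@[u,v,1]*d[v,u]; W=R.T@(X-t); r.append("%.3f,%.3f,%.3f %s"%(*W,p[v,u].tolist()))
    print(v,r[::2])
for z in(.03,.035,.04,.045,.05,.06,.065): print(z,"TCP axis px",proj(c,[.505,.247,z])-q)
E
```

```text
[343.67148667 267.03158078]
253 ['0.460,0.186,0.012 [70, 101, 146]', '0.517,0.245,0.096 [45, 45, 43]', '0.519,0.258,0.109 [21, 23, 20]']
255 ['0.465,0.191,0.013 [69, 102, 144]', '0.516,0.246,0.089 [45, 46, 44]', '0.514,0.256,0.097 [20, 21, 19]']
257 ['0.468,0.195,0.010 [55, 79, 110]', '0.516,0.247,0.084 [48, 49, 48]', '0.514,0.257,0.091 [22, 21, 21]']
259 ['0.478,0.204,0.015 [46, 65, 88]', '0.517,0.249,0.079 [55, 55, 55]', '0.514,0.258,0.085 [20, 20, 18]']
261 ['0.481,0.209,0.013 [43, 60, 93]', '0.517,0.250,0.072 [59, 60, 56]', '0.512,0.259,0.078 [23, 21, 17]']
263 ['0.507,0.231,0.041 [44, 46, 173]', '0.518,0.252,0.068 [62, 63, 78]', '0.512,0.260,0.071 [28, 28, 93]']
265 ['0.514,0.238,0.044 [47, 46, 186]', '0.504,0.243,0.043 [48, 47, 168]', '0.493,0.246,0.040 [46, 44, 185]']
267 ['0.517,0.242,0.042 [45, 45, 185]', '0.508,0.247,0.042 [48, 47, 186]', '0.498,0.251,0.040 [46, 46, 184]']
269 ['0.520,0.246,0.040 [46, 45, 187]', '0.512,0.252,0.042 [47, 46, 184]', '0.503,0.257,0.041 [46, 46, 184]']
271 ['0.524,0.250,0.039 [39, 38, 153]', '0.517,0.257,0.041 [46, 46, 187]', '0.508,0.262,0.041 [47, 47, 187]']
0.03 TCP axis px [-0.60033999  2.61838256]
0.035 TCP axis px [-0.30111495  1.31331273]
0.04 TCP axis px [0. 0.]
0.045 TCP axis px [ 0.30302284 -1.32163397]
0.05 TCP axis px [ 0.60797176 -2.65166852]
0.06 TCP axis px [ 1.22372174 -5.33726179]
0.065 TCP axis px [ 1.53456037 -6.6929843 ]
```

Both cameras put the shut fingertips about 35–37 mm above the reported TCP (tips at z≈0.067 with TCP at 0.030). So the fingers closed in air above the lens, which stayed where it was. I'll use that measured tip offset, going down in steps while watching the force.

```bash
python3 - <<'E'
from h import *
claw.open_gripper()
for z in(.02,.008,0,-.006):
    bot.move_straight([.5054,.2469,z],max_speed=.06); s=readout.state(); print(z,s["position"].round(4),s["ft_force"].round(2),s["t"])
    if abs(s["ft_force"][2])>6: break
claw.grab(); s=readout.state(); print(s["ft_force"].round(2),s["ft_torque"].round(3),s["grip_width"],s["t"])
if s["grip_width"]>.03:
    snap("scene","s_grip2"); x,y,z=s["position"]
    bot.move_straight([x,y,z+.10],max_speed=.1); bot.dwell(.2)
    c,p,d=snap("wrist","w_held2"); s=readout.state();print(s["ft_force"],s["grip_width"],s["position"],s["t"])
    g=load("s_grip2"); u,v=proj(g[0],[.505,.247,.04]).astype(int)
    cv2.imwrite("pics/crop3.png",np.hstack([cv2.resize(p,(480,360)),cv2.resize(g[1][v-40:v+40,u-35:u+35],(315,360),interpolation=cv2.INTER_CUBIC)]))
E
```

```text
0.02 [0.5056 0.247  0.0203] [-0.3  -0.79  0.65] 14.75
0.008 [0.5048 0.2467 0.0074] [0.   0.36 0.33] 15.1
0 [ 5.050e-01  2.468e-01 -5.000e-04] [-0.63 -0.86  0.28] 15.3833
-0.006 [ 0.5051  0.2468 -0.0064] [ 0.26 -0.19 -0.04] 15.6333
[-1.37 -1.08  5.21] [-0.165  0.294 -0.005] 0.03750046794476066 16.15
[-0.02402983  0.02344684 -0.84073664] 0.03778226861817938 [0.50535768 0.24685611 0.09411612] 17.6083
```

View pics/crop3.png

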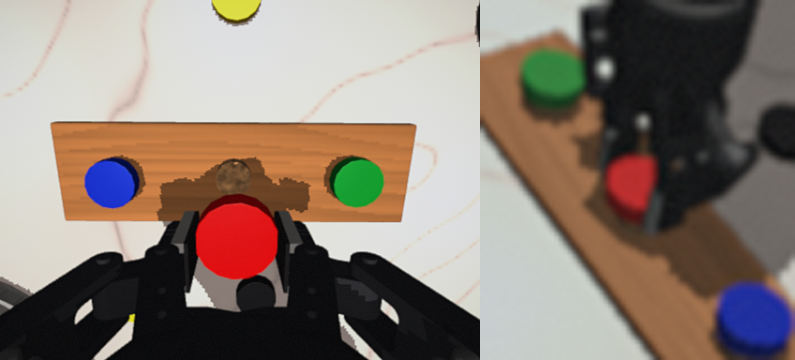

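```bash
cat >> h.py <<'E'
def cloud(n):
    c,p=load(n); d=c["d"]; v,u=np.mgrid[:384,:512]
    X=np.stack([(u-c["mtx"][0,2])/c["mtx"][0,0]*d,(v-c["mtx"][1,2])/c["mtx"][1,1]*d,d],-1)
    W=(X-c["t"])@c["R"]; W[d==0]=np.nan; return c,p.astype(int),W
E
python3 - <<'E'
from h import *
T=np.array([.50536,.24686,.0941])
c,p,W=cloud("w_held2"); m=((p[...,2]>150)&(p[...,1]<80)&(p[...,0]<80)).astype(np.uint8)
n,l,st,ce=cv2.connectedComponentsWithStats(m); i=1+np.argmax(st[1:,4]); k=cv2.erode((l==i).astype(np.uint8),np.ones((5,5)))>0
D=W[k]-T; A=np.c_[D[:,:2],np.ones(len(D))]; sol,_,_,_=np.linalg.lstsq(A,D[:,2],rcond=None)
cnt=max(cv2.findContours((l==i).astype(np.uint8),0,2)[0],key=len); e=cv2.fitEllipse(cnt)
print("plane",sol,"z range",np.percentile(D[:,2],[1,50,99]),"ellipse",e)
zt=np.median(D[:,2])+T[2]; print("centre rel TCP",ray(c,*e[0],zt)-T, "r",np.linalg.norm(ray(c,e[0][0]+e[1][0]/2,e[0][1],zt)-ray(c,*e[0],zt)))
E=W-T; y=np.abs(E[...,1]); k2=(y>.015)&(y<.035)&(np.abs(E[...,0])<.02)&(E[...,2]<.09)&(E[...,2]>.0)&(p.max(-1)<100)
P=E[k2];P=P[np.argsort(P[:,2])];print(len(P),P[:14:2].round(4))
print(bot.inverse_kinematics([.6025,-.012,.2],[np.pi,0,-.5]))
E
```

```text
** On entry to DLASCL parameter number  4 had an illegal value
 ** On entry to DLASCL parameter number  4 had an illegal valueTraceback (most recent call last):
  File "<stdin>", line 5, in <module>
    x, resids, rank, s = _umath_linalg.lstsq(a, b, rcond,
                         ~~~~~~~~~~~~~~~~~~~^^^^^^^^^^^^^
                                             signature=signature)
                                             ^^^^^^^^^^^^^^^^^^^^
    raise LinAlgError("SVD did not converge in Linear Least Squares")
numpy.linalg.LinAlgError: SVD did not converge in Linear Least Squares
```

```bash
python3 - <<'E'
from h import *
T=np.array([.50536,.24686,.0941])
c,p,W=cloud("w_held2"); m=((p[...,2]>150)&(p[...,1]<80)&(p[...,0]<80)).astype(np.uint8)
n,l,st,ce=cv2.connectedComponentsWithStats(m); i=1+np.argmax(st[1:,4]); k=cv2.erode((l==i).astype(np.uint8),np.ones((5,5)))>0
D=W[k]-T; D=D[np.isfinite(D).all(1)]; print(len(D))
cnt=max(cv2.findContours((l==i).astype(np.uint8),0,2)[0],key=len); e=cv2.fitEllipse(cnt); print(e)
if len(D)>9:
    A=np.c_[D[:,:2],np.ones(len(D))]; print("plane",np.linalg.lstsq(A,D[:,2],rcond=None)[0],np.percentile(D[:,2],[1,50,99]))
for zt in(.035,.038,.041,.044,.047,.05):
    z=zt+T[2]; C=ray(c,*e[0],z); print(zt,"centre rel",(C-T).round(4),"r",np.linalg.norm(ray(c,e[0][0]+e[1][1]/2,e[0][1],z)-C).round(4))
E=W-T; y=np.abs(E[...,1]); k2=(y>.015)&(y<.035)&(np.abs(E[...,0])<.02)&(E[...,2]<.09)&(E[...,2]>.0)&(p.max(-1)<100)
P=E[k2];P=P[np.argsort(P[:,2])];print(len(P),P[:14:2].round(4))
print(bot.inverse_kinematics([.6025,-.012,.2],[np.pi,0,-.5]))
E
```

```text
4979
((252.08961486816406, 256.744873046875), (80.21862030029297, 88.39575958251953), 90.06236267089844)
plane [2.19034169e-03 8.71485614e-05 4.71516513e-02] [0.04586189 0.04714585 0.04851921]
0.035 centre rel [-0.0059  0.0001  0.035 ] r 0.0212
0.038 centre rel [-0.0044 -0.0001  0.038 ] r 0.0207
0.041 centre rel [-0.0028 -0.0003  0.041 ] r 0.0202
0.044 centre rel [-0.0013 -0.0005  0.044 ] r 0.0198
0.047 centre rel [ 0.0003 -0.0008  0.047 ] r 0.0193
0.05 centre rel [ 0.0018 -0.001   0.05  ] r 0.0189
6142 [[ 0.0123 -0.0156  0.0336]
 [ 0.0075 -0.0187  0.0341]
 [ 0.0103 -0.0176  0.0342]
 [ 0.0086  0.0171  0.0346]
 [ 0.0045 -0.0207  0.0348]
 [ 0.0117  0.0165  0.035 ]
 [ 0.0113 -0.0162  0.0352]]
[-0.14118325  0.44125175  0.06483466  1.19437923  0.         -2.78277591]
```

```bash
python3 - <<'E'
from h import *
yaw=-1.094; xy=[.6025,-.0112]; R=[np.pi,0,yaw]
bot.move_straight([.5054,.2469,.14],max_speed=.15)
bot.move_ptp([*xy,.14],R); bot.dwell(.3); s0=readout.state(); f0=s0["ft_force"]; print(f0,s0["position"],s0["tcp_rot"],s0["t"])
bot.move_straight([*xy,.082],max_speed=.08)
for z in np.arange(.080,.0695,-.0015):
    bot.move_straight([*xy,z],max_speed=.03); bot.dwell(.1); s=readout.state(); f=s["ft_force"]-f0
    print(round(z,4),s["position"].round(4),f.round(2),s["ft_torque"].round(3),s["t"])
    if f[2]>3: break
E
```

```text
[ 1.29517519 -0.11908858 -0.12602097] [ 0.60242614 -0.01019074  0.14007819] [-3.14150347e+00  1.04061110e-05 -1.09224957e+00] 19.425
0.08 [ 0.6026 -0.0112  0.0802] [-0.88  0.53 -0.67] [ 0.013  0.017 -0.025] 20.65
0.0785 [ 0.6029 -0.0112  0.0795] [-3.88  0.48  9.  ] [0.067 0.548 0.037] 21.0
```

```bash
python3 - <<'E'
from h import *
f0=np.array([.4,.2,-.5])
ok=False
for dx in(.002,.0035):
    xy=[.6025-dx,-.0112]; bot.move_straight([*xy,.082],max_speed=.05)
    for z in np.arange(.080,.0685,-.0015):
        bot.move_straight([*xy,z],max_speed=.03); bot.dwell(.1); s=readout.state(); f=s["ft_force"]-f0
        print(dx,round(z,4),s["position"].round(4),f.round(2),s["ft_torque"].round(3),round(s["t"],1))
        if f[2]>2.5: break
    if z<.0765: break
E
```

```text
0.002 0.08 [ 0.6003 -0.0112  0.0797] [-0.43 -0.11  0.05] [-0.021 -0.064 -0.017] 21.6
0.002 0.0785 [ 0.6005 -0.0112  0.0795] [-3.78  0.66  9.54] [0.073 0.801 0.021] 21.9
0.0035 0.08 [ 0.5988 -0.0111  0.0797] [-0.16 -0.51  0.  ] [0.036 0.009 0.013] 22.6
0.0035 0.0785 [ 0.5991 -0.0113  0.0791] [-2.74  0.06  7.84] [0.074 0.404 0.053] 22.9
```

```bash
python3 - <<'E'
from h import *
s=readout.state(); T=s["position"]
c,p,d=snap("wrist","w_in"); g,q,_=snap("scene","s_in")
u,v=proj(g,[.602,-.012,.115]).astype(int)
cv2.imwrite("pics/crop4.png",np.hstack([cv2.resize(p[120:384,100:412],(425,360)),cv2.resize(q[v-32:v+32,u-32:u+32],(360,360),interpolation=cv2.INTER_CUBIC)]))
c,p,W=cloud("w_in"); m=((p[...,2]>130)&(p[...,1]<80)&(p[...,0]<80)).astype(np.uint8)
n,l,st,ce=cv2.connectedComponentsWithStats(m); i=1+np.argmax(st[1:,4]); k=cv2.erode((l==i).astype(np.uint8),np.ones((5,5)))>0
D=W[k]-T; D=D[np.isfinite(D).all(1)]; A=np.c_[D[:,:2],np.ones(len(D))]; print("plane",np.linalg.lstsq(A,D[:,2],rcond=None)[0],len(D),D.mean(0)); print(ce[i],ray(c,*ce[i],T[2]+.047)-T)
E
```

```text
plane [ 0.00182257 -0.0017235   0.04720284] 4967 [ 9.87266843e-05 -8.19079991e-04  4.72044295e-02]
[252.15179996 256.5499202 ] [ 0.00013207 -0.00085567  0.047     ]
```

View pics/crop4.png

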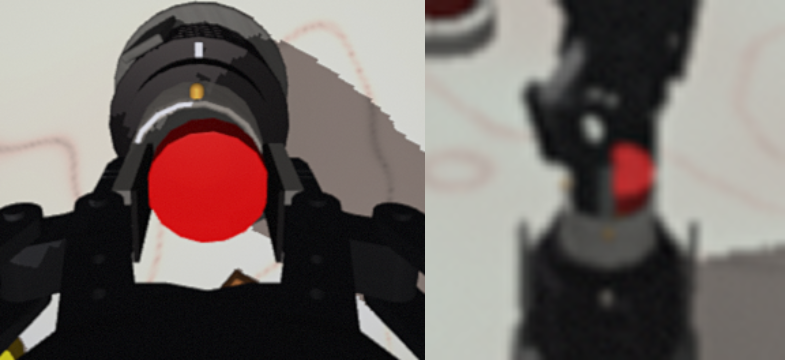

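```bash
python3 - <<'E'
from h import *
c,p,W=cloud("w_in"); dr=np.array([np.cos(-1.094),np.sin(-1.094)])
a=ray(c,100+197/1.362,120+103/1.362,.110)[:2]; b=ray(c,100+197/1.362,120+91/1.362,.106)[:2]
print("centre from rim",a-dr*.0235,"from lug",b-dr*.0265, readout.state()["position"])
# depth-based: points at z .104-.116 that are not lens, near lamp
k=(W[...,2]>.1085)&(W[...,2]<.1135)&(np.hypot(W[...,0]-.602,W[...,1]+.012)<.03)&(p.min(-1)>90)
P=W[k];print(len(P),P[:,2].mean()); x,y=P[:,0],P[:,1]
if len(P)>10: s=np.linalg.lstsq(np.c_[2*x,2*y,np.ones(len(x))],x*x+y*y,rcond=None)[0]; print(s[:2],np.sqrt(s[2]+s[0]**2+s[1]**2))
c,p,W=cloud("w_lamp")
k=(W[...,2]>.100)&(np.hypot(W[...,0]-.602,W[...,1]+.012)<.032)&(p.min(-1)>120)
P=W[k];x,y=P[:,0],P[:,1];s=np.linalg.lstsq(np.c_[2*x,2*y,np.ones(len(x))],x*x+y*y,rcond=None)[0]; print("w_lamp rim",len(P),P[:,2].mean(),s[:2],np.sqrt(s[2]+s[0]**2+s[1]**2))
c=imaging.calibration("top"); p=cv2.imread("pics/top0.png"); 
E
```

```text
centre from rim [ 0.60208428 -0.01000048] from lug [ 0.60223561 -0.01012638] [ 0.5990015  -0.01126563  0.07909566]
561 0.11164915213222402
[ 0.60324658 -0.01158988] 0.022140463950342876
w_lamp rim 218 0.14342851057784373 [ 0.60344333 -0.01102892] 0.02244228497608072
```

```bash
python3 - <<'E'
from h import *
f0=np.array([.4,.2,-.4]); b=np.array([.6027,-.0103])
def at(xy,z,v=.03):
    bot.move_straight([*xy,z],max_speed=v); bot.dwell(.05); s=readout.state(); return s,(s["ft_force"]-f0)
for dx,dy in((0,0),(.0015,0),(0,.0015),(.0015,.0015),(.003,.0015),(.0015,-.0015),(0,.003),(.003,0),(-.0015,.0015)):
    xy=b+[dx,dy]; at(xy,.0808,.06); s,f=at(xy,.0785)
    print(dx,dy,s["position"].round(4),f.round(2),s["ft_torque"].round(3),round(s["t"],2))
    if f[2]<2: break
if f[2]<2:
    for z in np.arange(.077,.066,-.0015):
        s,f=at(xy,z); print(round(z,4),s["position"].round(4),f.round(2),s["ft_torque"].round(3),round(s["t"],2))
        if f[2]>2.5: break
E
```

```text
0 0 [ 0.603  -0.0103  0.0794] [-3.19  0.84 12.04] [ 0.095  0.691 -0.029] 23.6
0.0015 0 [ 0.6044 -0.0103  0.0794] [-4.29  0.61 12.61] [ 0.094  0.836 -0.016] 24.2
0 0.0015 [ 0.6029 -0.0088  0.0795] [-4.01 -0.33 12.88] [0.128 1.016 0.009] 24.8
0.0015 0.0015 [ 0.6044 -0.0088  0.0794] [-3.58  0.13 12.58] [0.058 0.879 0.007] 25.4
0.003 0.0015 [ 0.6059 -0.0088  0.0793] [-4.07  0.7  11.09] [0.012 0.828 0.004] 26.0
0.0015 -0.0015 [ 0.6044 -0.0118  0.0795] [-4.58 -0.66 13.05] [0.019 0.93  0.007] 26.6
0 0.003 [ 0.6029 -0.0073  0.0795] [-4.33  0.73 13.43] [0.142 0.901 0.049] 27.2
0.003 0 [ 0.6059 -0.0104  0.0794] [-4.13 -0.2  13.01] [-0.036  0.882 -0.007] 27.8
-0.0015 0.0015 [ 0.6014 -0.0088  0.0795] [-4.97 -0.14 14.55] [ 0.091  0.981 -0.015] 28.4
```

Contact comes at the same height wherever I probe. So it is the fingertips landing on the rim: they reach level with the lens underside, a low grip. The lens is centred over the bore to about 1 mm, so I'll let it go here, check, and if needed re-grip higher.

```bash
cat >> h.py <<'E'
def lens(n):
    c,p,W=cloud(n); m=((p[...,2]>100)&(p[...,1]<80)&(p[...,0]<80)).astype(np.uint8)
    k=(np.hypot(W[...,0]-.602,W[...,1]+.011)<.05)&(m>0); l=cv2.connectedComponentsWithStats(k.astype(np.uint8)); i=1+np.argmax(l[2][1:,4])
    ke=cv2.erode((l[1]==i).astype(np.uint8),np.ones((5,5)))>0; D=W[ke]; D=D[np.isfinite(D).all(1)]
    D=D[np.abs(D[:,2]-np.median(D[:,2]))<.006]
    print("lens plane",np.linalg.lstsq(np.c_[D[:,:2],np.ones(len(D))],D[:,2],rcond=None)[0][:2],"top z",np.median(D[:,2]),"centre px",l[3][i],ray(c,*l[3][i],np.median(D[:,2])))
E
python3 - <<'E'
from h import *
xy=[.6025,-.0106]
bot.move_straight([*xy,.0800],max_speed=.06); s=readout.state(); print(s["position"],s["ft_force"])
claw.open_gripper(); bot.dwell(.1)
bot.move_straight([*xy,.105],max_speed=.1); s=readout.state(); print(s["position"],s["ft_force"],s["t"])
c,p,d=snap("wrist","w_rel"); lens("w_rel")
cv2.imwrite("pics/crop5.png",cv2.resize(p[100:384,80:432],(700,565)))
E
```

```text
[ 0.60257174 -0.01071989  0.07965845] [-0.65839025  0.02042685 -0.16565517]
[ 0.60285844 -0.01064137  0.10525128] [ 1.05795692 -0.20399639 -0.01180686] 29.6833
lens plane [ 0.00269713 -0.0027662 ] top z 0.11981003278222499 centre px [252.66360856 227.91896024] [ 0.60277446 -0.01165386  0.11981003]
```

View pics/crop5.png

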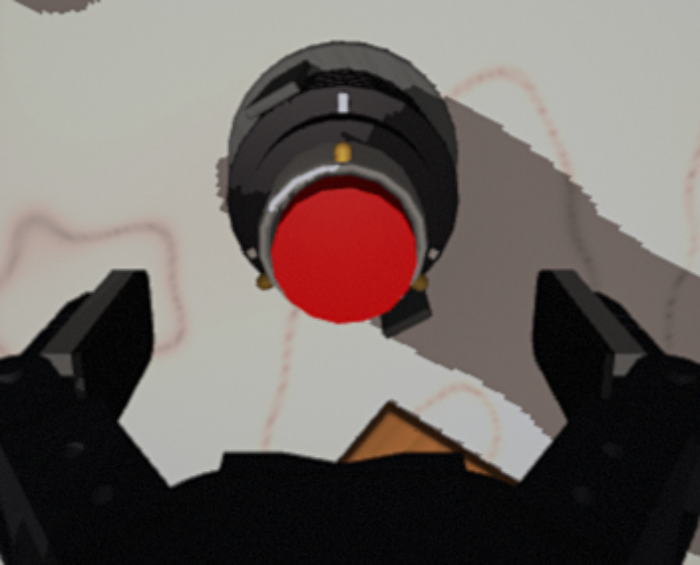

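The lens dropped into the cell: top face at 0.1198 by camera (about 1.7 mm camera height bias), tilt under 0.005 rad. Now the ring: grip its flats at yaw −60.5°, lift, and turn it +27.8° to line the gaps up with the lugs.

```bash
python3 - <<'E'
from h import *
yaw=np.radians(-60.5); xy=[.5303,-.3260]; R=[np.pi,0,yaw]
bot.move_straight([.6025,-.0106,.13],max_speed=.15)
bot.move_ptp([*xy,.05],R); bot.move_straight([*xy,-.004],max_speed=.08); s=readout.state(); print(s["position"],s["ft_force"],s["t"])
claw.grab(); s=readout.state(); print(s["ft_force"],s["ft_torque"],s["grip_width"],s["t"])
if s["grip_width"]>.04:
    bot.move_straight([*xy,.11],max_speed=.15); bot.dwell(.15); s=readout.state(); print(s["ft_force"],s["grip_width"],s["position"],s["t"],s["joint_positions"].round(2))
    c,p,d=snap("wrist","w_ringheld"); cv2.imwrite("pics/crop6.png",cv2.resize(p[140:384,120:392],(600,538)))
    c,p,W=cloud("w_ringheld"); T=s["position"]; D=W-T; red=(p[...,2]>90)&(p[...,1]<60)&(p[...,0]<60)&(np.hypot(D[...,0],D[...,1])<.05)
    P=D[red]; z=P[:,2]; h=np.percentile(z,90); top=P[z>h-.002]; e=cv2.minEnclosingCircle(top[:,:2].astype(np.float32)); print(len(P),"top z rel",h,e)
    A=np.c_[top[:,:2],np.ones(len(top))]; print(np.linalg.lstsq(A,top[:,2],rcond=None)[0])
E
```

```text
[ 0.53057526 -0.32617513 -0.00368446] [0.76742381 0.31289904 0.4057066 ] 32.1333
[-0.24452219  0.97978187  5.99522582] [ 0.06305634  0.13974537 -0.02610783] 0.046460492105988696 32.575
[-0.50771903  0.55112751 -1.61245638] 0.04687409682937259 [ 0.52967425 -0.32553149  0.10880887] 33.6333 [-0.67  0.54 -0.03  1.01 -0.   -2.75]
3181 top z rel 0.05377847204783842 ((-0.000972037436440587, 0.0011099502444267273), 0.026035914197564125)
[-9.11125137e-04  9.05078629e-05  5.30531627e-02]
```

View pics/crop6.png

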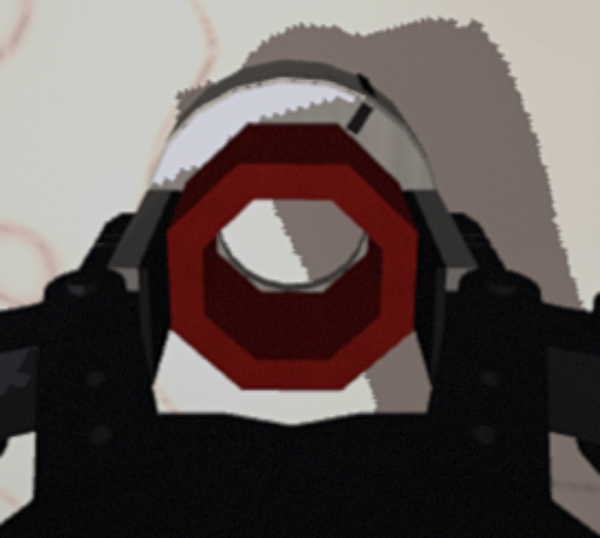

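```bash
cat >> h.py <<'E'
def ringrel(n,T,yaw):
    c,p,W=cloud(n); D=W-T; red=(p[...,2]>70)&(p[...,1]<60)&(p[...,0]<60)&(np.hypot(D[...,0],D[...,1])<.05)&(D[...,2]>.03)&(D[...,2]<.07)
    P=D[red]; h=np.percentile(P[:,2],80); top=P[np.abs(P[:,2]-h)<.003]; e=cv2.minEnclosingCircle(top[:,:2].astype(np.float32))
    q=np.array(e[0]); x=np.array([np.cos(yaw),np.sin(yaw)]); y=np.array([np.sin(yaw),-np.cos(yaw)])
    print("ring top z",h,"world off",q.round(4),"tool x,y",(q@x).round(4),(q@y).round(4),"r",round(e[1],4)); return q@x,q@y
E
python3 - <<'E'
from h import *
yaw=np.radians(-32.7); xy=[.6026,-.0108]; R=[np.pi,0,yaw]
bot.move_ptp([*xy,.125],R); bot.dwell(.5); s=readout.state(); T=s["position"]; print(T,s["tcp_rot"],s["ft_force"],s["t"],s["joint_positions"].round(2))
snap("wrist","w_rl"); ringrel("w_rl",T,yaw)
ts=[]
for i in range(4):
    bot.dwell(.04); ts.append(readout.state()["ft_force"])
print(np.array(ts).round(2))
E
```

```text
[ 0.60259175 -0.01101229  0.12498113] [ 3.14159162e+00  1.98898933e-05 -5.71086419e-01] [-0.81606164  0.14231647 -1.9588542 ] 35.4083 [-0.14  0.49 -0.06  1.02  0.   -2.71]
ring top z 0.05351046071300278 world off [-0.0013  0.0004] tool x,y -0.0013 0.0004 r 0.0261
[[-0.54  0.32 -1.9 ]
 [-0.07 -0.5  -0.75]
 [-0.46 -0.27 -0.77]
 [ 0.59  0.22 -1.04]]
```

```bash
cat >> h.py <<'E'
def go(xy,z,yaw,v=.03):
    bot.move_straight([*xy,z],[np.pi,0,yaw],max_speed=v)
def fz(n=4):
    a=[]
    for i in range(n): bot.dwell(.03); s=readout.state(); a.append(np.r_[s["ft_force"],s["ft_torque"]])
    return np.mean(a,0),s
E
python3 - <<'E'
from h import *
yaw=np.radians(-32.7); xy=[.6038,-.0114]
go(xy,.108,yaw,.06); go(xy,.1055,yaw)
for z in (.1035,.1015,.0995,.0975,.0965,.0955,.0945):
    go(xy,z,yaw); f,s=fz(3); print(z,s["position"].round(4),f.round(2),round(s["t"],2))
    if f[2]+1.1>2: break
E
```

```text
0.1035 [ 0.6038 -0.0114  0.1035] [ 0.1   0.05 -1.62 -0.02 -0.    0.02] 36.66
0.1015 [ 0.6038 -0.0114  0.1015] [ 0.24 -0.38 -1.7  -0.06 -0.04 -0.03] 37.01
0.0995 [ 0.6039 -0.0114  0.0995] [ 0.61 -0.45 -2.18 -0.05 -0.2   0.  ] 37.36
0.0975 [ 0.6039 -0.0114  0.0975] [ 1.76 -0.05 -1.92 -0.08 -0.31  0.02] 37.71
0.0965 [ 0.6039 -0.0114  0.0966] [ 1.19 -0.08 -0.53 -0.07 -0.29  0.01] 38.06
0.0955 [ 0.6039 -0.0114  0.0955] [ 1.79 -0.27  0.03 -0.04 -0.31 -0.  ] 38.41
0.0945 [ 0.6039 -0.0114  0.0945] [ 1.2  -0.06  0.8  -0.06 -0.33 -0.02] 38.76
```

```bash
python3 - <<'E'
from h import *
yaw=np.radians(-32.7); xy=[.6041,-.0114]
for z in np.arange(.0940,.0895,-.0005):
    go(xy,z,yaw); f,s=fz(3); print(round(z,4),s["position"].round(4),f.round(2),round(s["t"],2))
    if f[2]+1.7>6.3: break
E
```

```text
0.094 [ 0.6039 -0.0114  0.094 ] [-0.14 -0.41  1.4  -0.1  -0.01  0.03] 39.11
0.0935 [ 0.604  -0.0114  0.0936] [-1.49 -0.88  3.95 -0.12  0.3   0.02] 39.46
0.093 [ 0.604  -0.0114  0.0933] [-2.52 -0.56  6.99 -0.13  0.56  0.01] 39.81
```

```bash
cat > turn.py <<'E'
from h import *
import sys
y0=-32.7; C=np.array([.6040,-.0114])+[-.0013,.0004]; o0=np.array([-.0013,.0004])
def pose(a):
    t=np.radians(-a); return C-np.array([[np.cos(t),-np.sin(t)],[np.sin(t),np.cos(t)]])@o0
def turn(a,z=.0932): bot.move_ptp([*pose(a),z],[np.pi,0,np.radians(y0-a)])
def report(a,n=5):
    f,s=fz(n); print(a,np.degrees(s["tcp_rot"][2]).round(1),s["position"].round(4),f.round(2),round(s["t"],2)); return f[2],s["t"]
E
python3 - <<'E'
from turn import *
turn(0); p0,_=report(0)
turn(12); report(12); turn(24); p,_=report(24); h=[p]
for a in range(28,70,4):
    turn(a); f,t=report(a,4); h.append(f)
    if f<np.median(h)-1.2 or f>8 or t>54: break
E
```

```text
0 -32.7 [ 0.604  -0.0114  0.0934] [-1.77 -0.69  5.71 -0.12  0.41  0.02] 40.23
12 -44.4 [ 0.6043 -0.0116  0.0934] [-0.4   0.38  5.62  0.01  0.03 -0.07] 40.71
24 -56.4 [ 0.6041 -0.0118  0.0934] [ 0.36  0.1   5.31  0.01  0.   -0.05] 41.19
28 -60.4 [ 0.604  -0.0119  0.0934] [ 0.14  0.11  5.34 -0.    0.08 -0.06] 41.58
32 -64.4 [ 0.604  -0.012   0.0934] [-0.11 -0.45  5.45  0.    0.05 -0.07] 41.96
36 -68.4 [ 0.6039 -0.012   0.0934] [-0.21  0.46  5.58  0.01  0.03 -0.04] 42.34
40 -72.4 [ 0.6038 -0.0121  0.0934] [-0.22 -0.42  5.32  0.03  0.02 -0.04] 42.73
44 -76.4 [ 0.6037 -0.0121  0.0934] [-0.01  0.25  4.92  0.02  0.03 -0.07] 43.11
48 -80.4 [ 0.6036 -0.0122  0.0934] [ 0.09  0.43  4.87  0.02  0.01 -0.05] 43.49
52 -84.4 [ 0.6035 -0.0122  0.0934] [-0.54 -0.19  5.57  0.03  0.04 -0.05] 43.88
56 -88.4 [ 0.6034 -0.0123  0.0934] [-0.69 -0.24  5.31  0.02  0.02 -0.05] 44.26
60 -92.4 [ 0.6034 -0.0123  0.0934] [-0.57  0.07  5.2   0.    0.03 -0.06] 44.64
64 -96.4 [ 0.6033 -0.0123  0.0934] [ 0.04 -0.06  5.34 -0.01  0.02 -0.05] 45.02
68 -100.5 [ 0.6031 -0.0123  0.0933] [ 0.65  0.18  4.82  0.03 -0.1  -0.05] 45.41
```

```bash
python3 - <<'E'
from turn import *
for a in range(70,106,3):
    turn(a); f,t=report(a,8)
    if f<3.3: break
E
```

```text
70 -102.6 [ 0.603  -0.0123  0.0933] [ 0.93  0.47  5.2   0.04 -0.26 -0.03] 45.92
73 -105.7 [ 0.6027 -0.0124  0.0932] [ 1.18 -0.03  4.33  0.   -0.26 -0.09] 46.44
76 -108.7 [ 0.6025 -0.0124  0.0931] [ 0.66 -0.17  3.   -0.06 -0.19 -0.12] 46.96
```

Past hooking by about 7°: the push fell 2.35 N and the ring sank 0.3 mm, which puts the glass at roughly 11–13 N. Letting go and checking.

```bash
python3 - <<'E'
from turn import *
claw.open_gripper(); bot.dwell(.2); s=readout.state(); print(s["ft_force"].round(2),s["grip_width"],s["t"])
x,y=pose(76); go([x,y],.19,np.radians(y0-76),.1); bot.dwell(.3)
s=readout.state(); T=s["position"]; c,p,d=snap("wrist","w_end"); print(s["ft_force"].round(2),T,s["t"])
c,p,W=cloud("w_end"); red=(p[...,2]>70)&(p[...,1]<70)&(p[...,0]<70)&(np.hypot(W[...,0]-.603,W[...,1]+.012)<.045)
P=W[red]; h=np.percentile(P[:,2],85); top=P[np.abs(P[:,2]-h)<.003]; print(len(P),h,cv2.minEnclosingCircle(top[:,:2].astype(np.float32)),np.linalg.lstsq(np.c_[top[:,:2],np.ones(len(top))],top[:,2],rcond=None)[0][:2])
cv2.imwrite("pics/crop7.png",cv2.resize(p[60:300,120:392].astype(np.uint8),(600,530)))
E
```

```text
[-0.07  0.48  0.06] 0.08565849121007615 47.625
[ 0.36 -0.22  0.9 ] [ 0.60245513 -0.01233589  0.18966404] 49.0417
2835 0.1466683905030642 ((0.6030334830284119, -0.011338404379785061), 0.025622019544243813) [ 0.00051854 -0.0012087 ]
```

View pics/crop7.png

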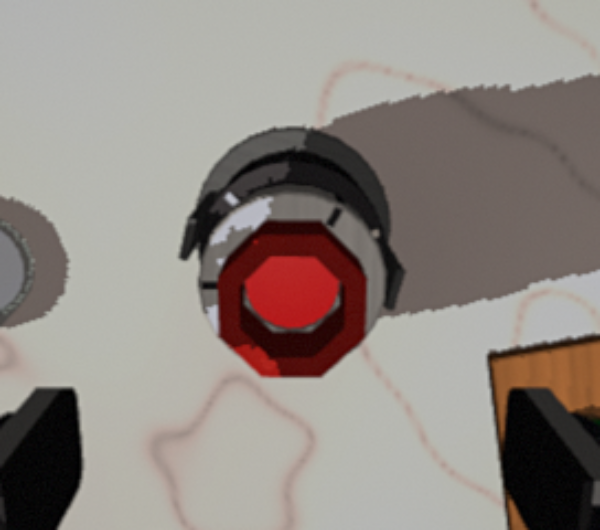

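The ring sits level over the red glass. Its top is at 0.145 after the camera bias, so the underside is about 13 mm below the rim, matching where I left it.

```bash
python3 -c "
from h import *
workorder.sign_off(); print(readout.state()['t'])"
```

```text
the job is handed in; nothing more can be done
the job is handed in; nothing more can be done
```

The red lens is in the lamp, let go, and the ring is screwed down over it. I handed the job in at about 49 s of the 72 s allowed. The hand-in gives no verdict, so the result below rests on my own checks.

**Lens:** It dropped flat into the cell with a tilt under 0.005 rad. By camera its top face stood about 8 mm above the rim, after correcting for the camera reading about 1.7 mm high.

**Ring:** The gaps went over the lugs on the first try. I pressed with about 7 N onto the shoulder and turned clockwise 76°. The ledges hooked at about 70°. I stopped when the push had fallen 2.35 N and the ring had sunk 0.3 mm, which I estimate leaves 11–13 N on the glass. That force is inferred, not measured after letting go.

**Last checks:** After I let go the ring was level to about 0.001 rad. Its centre was within about 1 mm of the lamp axis by camera, and its underside was about 13 mm below the rim. The hand was clear with no force on it. I did not look again at the other things on the table, but nothing I did touched them.

**What disagreed or went wrong:**
- **Fingertips short of the TCP:** They end about 31–36 mm behind the reported TCP, not at it, so my first grab closed in air above the lens.
- **Rim contact:** The second grip was then low, and the fingertips landed on the rim with up to about 15 N before I found out why. I let the lens drop the last few millimetres from there.

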